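# Take the swinging bangle basket off its display stand and pack it

## Task

Pack away the swinging basket: turn the brass keeper outward about a quarter turn by its red knob so that it no longer covers the fork, then lift the basket by its wooden handle straight up off its forked stand, level, without letting it swing or dragging its pins against the stand and with both bangles staying inside. Set it down gently, upright, inside the open wooden packing case, standing on the case floor with its pins along the case's long side, and let go, leaving the keeper open. Leave the bust, the bangle roll, the picture frame and the ring tray where they are.

Things in the scene. Friction and masses are not known exactly. Their poses are not given: they have to be found in the camera images.
- pivot_mid (a point): Swing stand, fixed. Point on its pivot axis (stand y) midway between its two dark steel posts, 115 mm above the table; z up. Posts: y = +-68 mm, 10 mm thick, x from -21 to +29 mm, tops 20 mm above the axis, each with an open-topped slot 14 mm wide holding a basket pin. Wooden base 130 x 190 mm (x, y). Brass tie bars 8 mm thick at x = +-62 mm, 70 mm below the axis.
- keeper (a joint): Angle of the flat brass keeper about its vertical hinge. At 0 the arm points along stand -x, across the top of the fork at stand y = +68 mm, blocking the pin; it starts at 0 to 0.3 and grows clockwise seen from above, so that at 1.57 it points along stand +y; stop at 1.6. The pin is free beyond about 0.9. Light friction (0.03 N m); it stays where left.
- keeper_knob (a point): Centre (half-way up) of the keeper's red upright knob: round, 16 mm diameter, 32 mm tall, standing on the arm 61 mm from the hinge; it moves with the keeper. Its foot (the top of the arm, 8 mm thick, 12 mm wide) is 16 mm below this point.
- keeper_hinge (a point): Middle of the keeper's vertical hinge axis, on the fork post at stand x = +24 mm, y = +68 mm, 26 mm above the pivot axis.
- basket_handle (a point): Centre of the basket's wooden handle bar, rigid with the basket: 100 mm along basket y (parallel to the pins), 16 mm wide in x, 14 mm tall, best pinched across its width from above. 113 mm above the basket's underside; 58 mm above the pivot axis while it hangs. Thin straps at its ends (y = +-48 mm) carry it.
- basket_center (a point): Point on the basket's mid-line, 30 mm above its underside. Loose blue open basket, 90 x 100 mm (x, y), walls 60 mm tall, 4 mm thick, dark bottom 6 mm thick; steel pins of 10 mm diameter reach out to y = +-76 mm, 55 mm above the underside. It hangs by them and swings about y; z is up when level. 0.4 to 0.65 kg with the bangles.
- bangle_a: Brass bangle lying flat in the basket, 68 mm outside diameter, 14 mm tall, loose; origin at the centre of its underside.
- bangle_b: Green bangle on top of the brass one, same size, loose; origin at the centre of its underside.
- case_in (a point): Centre of the inner floor of the open wooden packing case, fixed to the table: inside 120 mm along its x and 186 mm along its y, outer size 130 x 196 mm, walls 5 mm thick, rim 60 mm above the table, floor 5 mm above the table. The case's long side is its y.
- bust: Wooden necklace bust, round, 84 mm diameter, 178 mm tall, loose, between stand and case; origin at the centre of its underside.
- bangle_roll: Grey roll of bangles on a black foot, 190 mm along y, 80 mm deep, 100 mm tall, loose; origin at the centre of its underside.
- frame: Small metal picture frame standing on a foot, 110 mm wide (y), 60 mm deep, 131 mm tall, loose; origin at the centre of its underside.
- ring_tray: Grey block with rings on it, 90 x 130 mm (x, y), 42 mm tall, loose, nearest the robot; origin at the centre of its underside.

How it is judged:
By the outcome, as a careful person would: the job done as asked, in the order asked, and still so for the second after the job is handed in, with the robot touching nothing.
It also fails if it takes over 64 s, if anything falls off the work surface, if the arm or the gripper's body presses on something with over 40 N, if the wrist force passes 120 N, or if a joint passes its speed limit or range.

## Robot

A 6-joint arm with a two-finger parallel gripper is mounted at the origin on the work surface. World frame = base frame: x ahead of the robot, y to its left, z up, the work surface at z = 0. Lengths are in m, angles in degrees, forces in N, time in s.
With the tool pointing down it reaches from about 0.25 to 0.775 m from the base axis. Payload 4 kg.
Tool frame: the origin (TCP) lies midway between the tips of the shut fingers; the grasp point (between the pads) lies 19 mm behind it; z points along the fingers, y is the line along which they close (so a half turn about z gives the same grasp; the last joint's range is limited). The gripper opens to 94 mm and grips with 3 to 60 N. Pads are 16 mm wide; open, the fingers measure 119 mm over their backs; the gripper's body (75 mm by 177 mm) begins 78 mm behind the grasp point.
Start: joints at [66.343, 4.996, 78.535, -0, 96.463, -5.907], TCP at [0.168, 0.524, 0.206] pointing down, gripper open.
Joint ranges: [-177.83, 177.83], [-43.37, 116.18], [15.69, 146.23], [-61.86, 241.86], [9.47, 152.12], [-147.06, 147.06]. Speed limits (degrees/s): [159.86, 159.86, 180, 180, 180, 180].

## Interface

Orientations are given as a 3x3 rotation matrix whose columns are the frame's x, y, z axes.
In Python, from cell import env, vision gives the robot as it stands. The module is installed in compiled form; this text tells all that it offers.
- The arm moves only by the shell command python3 -m handwheel 'ROWS' [FORCE]. ROWS is JSON, a list of rows, each an object of numbers: "x", "y", "z": the shift along the tool's x, y, z in mm; "rx", "ry", "rz": the turn, a rotation vector about the tool's x, y, z in units of 5 degrees (1.0 is 5 degrees); "gripper": the opening, from 0 (shut) to 1 (fully open). A call has 1 to 20 rows; each row shifts and turns the commanded pose from where the row before left it, along the tool's axes as they then stand; what a row does not reach is not made up. A row lasts 1/12 s, in which the tool goes at most 41.7 mm and 7.16 degrees, less where a joint would pass 70% of its speed; a pose out of reach is approached as far as the arm can. A call with a gripper value outside its range is refused whole. The fingers move at their own pace and stop on an object; FORCE is the grip in N (left out, the last holds). Time passes only in rows, so rows that do not move let the fingers close. It gives the time, the measured TCP pose, the force, the opening and the grip force at its end, in the units of the state.
- env.sense(): the state, without advancing time (a new reading comes with each control period).
- vision.camera(name): name is "scene" or "top" or "wrist"; returns the picture (400x640x3 uint8, blue, green, red); there is no depth.
- vision.calibration(name): a dict with "fov_y" (degrees; the focal length in pixels is half the picture's height over the tangent of half this angle, whatever the lens; pixels are square), "cx", "cy" (the principal point, pixels), "cam_to_world" (4x4, takes a point from camera to world coordinates). Camera axes: x right, y up, looking along -z (the intrinsics and any distortion apply to the point x, -y, -z); pixel columns grow to the right and rows downward; lengths in m; the calibration is good to about 2 mm. A picture is of the moment at which its call begins: read the wrist's pose just before it. calibration takes no time and is no camera call; for the wrist camera it gives the pose at the moment of the call.
- env.finish_job(): hands the job in; it is judged then, once.
Trained networks look in the newest picture that a camera, given by its name, has taken for a name from the list of things; names that differ only in an ending like _2 or _b are one class to them, and where a whole thing is asked for, a point or a joint stands for the part that bears it (a point fixed in the world has none). Each returns a list of dicts, best first, with "confidence" (0 to 1); they miss things now and then, are a little off and sometimes report something else, mostly with a low value. They report only what shows in the picture. A call takes as long as a camera call.
- vision.spot_in(camera, query): "xy" ([column, row] in pixels, amid what is visible of it).
- vision.outline_of(camera, query): "region" (400x640 bool, what is visible of it) and "xy" ([column, row] in pixels, amid what is visible of it).
- vision.mark_of(camera, query): "xy" ([column, row] in pixels: a listed point, or the origin of a listed thing).
The state is a dict: "clock": time; "q": joint angles; "qvel": joint speeds; "joint_efforts": joint torques, N m; "ee_pos": TCP position; "eef_rot": TCP orientation; "ft_force": force on the tool from outside, world axes, zero at the start; "wrist_torque": the same for the moment, N m; "width": opening from 0.0 (shut) to 1.0 (fully open); "grasp_force": force on a finger pad.
Only numpy, scipy, OpenCV 4.12 (cv2) and the standard library are available. Lean on these libraries where they do the work, as an engineer would, in place of code of your own. Each camera call takes 0.05 s, during which the arm holds its last target. There are 200 camera calls.

## Working session

There is one attempt and no reset: what is moved stays moved. The work goes in short steps, Python scripts to look and compute and a shell command to move; the robot and the scene stay as the last step left them, time stands still between calls to the robot, and variables do not carry over. Pictures are saved under pics/ and viewed, at most 12 in all, crops included, and the job is handed in when it is done.

```bash
mkdir -p pics; cat > h.py <<'E'
import numpy as np, cv2
from cell import env, vision
def ray(cam,xy,cal=None):
    c=cal or vision.calibration(cam); f=200/np.tan(np.radians(c["fov_y"])/2)
    M=np.array(c["cam_to_world"]); d=np.array([(xy[0]-c["cx"])/f,-(xy[1]-c["cy"])/f,-1.])
    return M[:3,3],M[:3,:3]@d/np.linalg.norm(d)
def atz(cam,xy,z,cal=None):
    o,d=ray(cam,xy,cal); return o+d*(z-o[2])/d[2]
def tri(rs):
    A=0;b=0
    for o,d in rs:
        P=np.eye(3)-np.outer(d,d);A=A+P;b=b+P@o
    p=np.linalg.solve(A,b); return p,[round(1e3*np.linalg.norm((np.eye(3)-np.outer(d,d))@(p-o)),1) for o,d in rs]
def proj(cam,p,cal=None):
    c=cal or vision.calibration(cam); f=200/np.tan(np.radians(c["fov_y"])/2)
    M=np.array(c["cam_to_world"]); q=M[:3,:3].T@(np.array(p)-M[:3,3]); return np.array([c["cx"]-f*q[0]/q[2],c["cy"]+f*q[1]/q[2]])
E
python3 - <<'E'
from h import *
np.set_printoptions(precision=3,suppress=True)
ims=[vision.camera(c) for c in("scene","top")]
for n,i in zip(("scene","top"),ims): cv2.imwrite(f"pics/{n}0.png",i); c=vision.calibration(n); print(c)
for q in ["pivot_mid","keeper_knob","keeper_hinge","basket_handle","basket_center","case_in","bust","bangle_roll","frame","ring_tray"]:
    rs=[]
    for c in("scene","top"):
        m=vision.mark_of(c,q); print(q,c,[(np.round(k["xy"],1).tolist(),round(k["confidence"],2)) for k in m[:2]])
        if m: rs.append(ray(c,m[0]["xy"]))
    if len(rs)==2: print("   ",*tri(rs))
E
```

```text
{'fov_y': 51.40462501080428, 'cx': 320.08134408965134, 'cy': 196.44210398399215, 'cam_to_world': array([[-0.57 , -0.637,  0.52 ,  1.032],
       [ 0.822, -0.441,  0.36 ,  0.313],
       [ 0.   ,  0.632,  0.775,  0.764],
       [ 0.   ,  0.   ,  0.   ,  1.   ]])}
{'fov_y': 53.031163442610705, 'cx': 317.9236629303473, 'cy': 199.76487614996955, 'cam_to_world': array([[ 0.175,  0.96 , -0.217,  0.443],
       [-0.985,  0.171, -0.036,  0.006],
       [ 0.003,  0.22 ,  0.976,  0.899],
       [ 0.   ,  0.   ,  0.   ,  1.   ]])}
pivot_mid scene []
pivot_mid top []
keeper_knob scene [([284.1, 96.4], 0.49)]
keeper_knob top [([435.0, 320.4], 0.63)]
    [ 0.428 -0.209  0.161] [np.float64(0.7), np.float64(0.7)]
keeper_hinge scene [([366.4, 178.3], 0.7), ([271.5, 121.7], 0.58)]
keeper_hinge top [([430.3, 284.1], 0.64)]
    [ 0.475 -0.079  0.098] [np.float64(128.1), np.float64(128.1)]
basket_handle scene [([249.2, 99.5], 0.85)]
basket_handle top [([477.6, 291.6], 0.56)]
    [ 0.487 -0.271  0.164] [np.float64(6.8), np.float64(6.8)]
basket_center scene [([250.2, 124.6], 0.72)]
basket_center top [([457
[... 190 characters left out ...]
6 0.241 0.013] [np.float64(0.5), np.float64(0.5)]
bust scene [([313.1, 224.9], 0.61), ([273.0, 118.0], 0.37)]
bust top [([336.3, 226.7], 0.65)]
    [ 0.59  -0.013 -0.011] [np.float64(0.4), np.float64(0.4)]
bangle_roll scene [([270.0, 278.2], 0.72)]
bangle_roll top [([454.2, 287.2], 0.65), ([346.4, 156.7], 0.62)]
    [ 0.522 -0.394 -0.663] [np.float64(109.8), np.float64(109.8)]
frame scene [([381.1, 338.7], 0.85), ([258.1, 135.1], 0.59)]
frame top [([240.2, 150.2], 0.58)]
    [ 0.731  0.244 -0.009] [np.float64(0.5), np.float64(0.5)]
ring_tray scene [([364.9, 179.8], 0.84), ([437.8, 242.8], 0.42)]
ring_tray top [([304.2, 303.6], 0.71)]
    [0.412 0.023 0.002] [np.float64(5.0), np.float64(5.0)]
```

View pics/scene0.png

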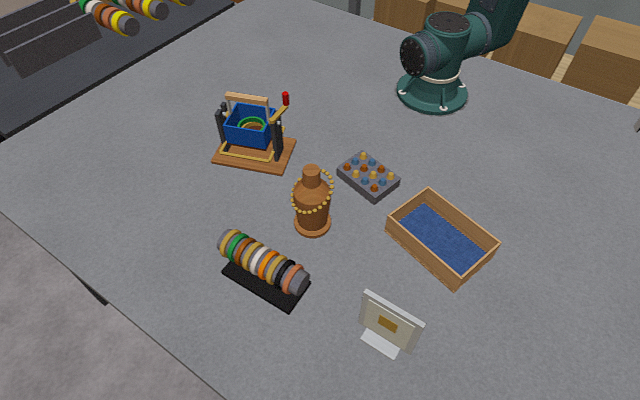

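View pics/top0.png

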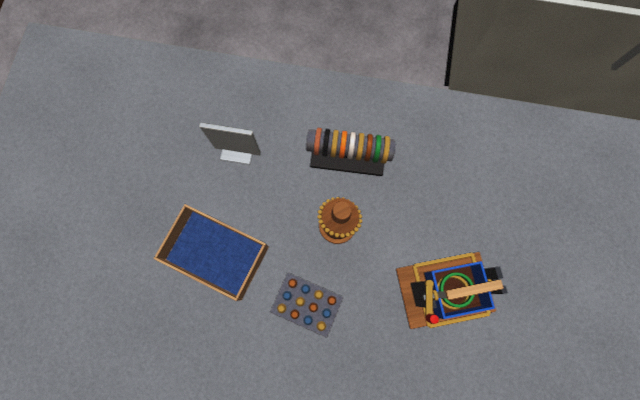

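The scene view shows the stand with the blue basket at about (250,130), with the red knob at (285,97). The bust is at (312,200), the tray at (368,175) and the case at (440,240). In the top view the keeper runs from (430,284) to the knob at (434,320), and the case is rotated by about 20°.

```bash
python3 - <<'E'
from h import *
np.set_printoptions(precision=3,suppress=True)
print(tri([ray("scene",(271.5,121.7)),ray("top",(430.3,284.1))]))
m=vision.outline_of("top","case_in")
print(len(m))
m=m[0]["region"].astype(np.uint8)
def rect(m,z,cam="top"):
    c=max(cv2.findContours(m,0,1)[0],key=cv2.contourArea)[:,0]
    P=np.array([atz(cam,p,z)[:2] for p in c])*1000
    r=cv2.minAreaRect(P.astype(np.float32)); return r, cv2.contourArea(P.astype(np.float32))
print("case rim",rect(m,0.06),[atz("top",p,.06)[:2] for p in [(185,207),(266,244),(240,298),(156,256)]])
s=vision.outline_of("top","basket_handle"); print([ (k["xy"],k["region"].sum()) for k in s])
im=vision.camera("top")
# wooden base corners read from picture
print("base",[atz("top",p,.0)[:2] for p in [(397,268),(482,253),(495,316),(411,328)]])
# handle ends
a,b=atz("top",(448,295),.178),atz("top",(502,285),.178);print("handle",a,b,(a+b)/2,np.degrees(np.arctan2(*(a-b)[1::-1])))
s=env.sense(); print(s["ee_pos"],s["eef_rot"]); c=vision.calibration("wrist"); print(c)
E
```

```text
(array([ 0.49 , -0.2  ,  0.132]), [np.float64(1.5), np.float64(1.5)])
1
case rim (((481.4642639160156, 236.4044189453125), (206.66847229003906, 131.51336669921875), 74.23603057861328), 26164.384649074054) [array([0.564, 0.313]), array([0.517, 0.127]), array([0.4  , 0.157]), array([0.452, 0.347])]
[([465.9, 291.7], np.int64(2620))]
base [array([ 0.521, -0.161]), array([ 0.587, -0.343]), array([ 0.456, -0.383]), array([ 0.4  , -0.207])]
handle [ 0.475 -0.222  0.178] [ 0.509 -0.314  0.178] [ 0.492 -0.268  0.178] 110.1523343322899
[0.168 0.524 0.205] [[-0.952  0.305  0.   ]
 [ 0.305  0.952  0.   ]
 [-0.     0.    -1.   ]]
{'fov_y': 70.23994833820237, 'cx': 322.1167513431156, 'cy': 203.4874659518198, 'cam_to_world': array([[ 0.304, -0.92 , -0.248,  0.096],
       [ 0.953,  0.294,  0.079,  0.547],
       [ 0.001, -0.261,  0.965,  0.384],
       [ 0.   ,  0.   ,  0.   ,  1.   ]])}
```

```bash
R='{"x":-30,"y":0.8}'; python3 -m handwheel '[{"rz":1.3,"z":-10},{"rz":1.3,"z":-10},{"rz":1.3,"z":-10},{"rz":1.3,"z":-10},{"rz":1.3,"z":-10},{"rz":1.3,"z":-10},{"rz":1.3,"z":-10},{"rz":1.3,"z":-10},{"x":-30,"y":0.8},{"x":-30,"y":0.8},{"x":-30,"y":0.8},{"x":-30,"y":0.8},{"x":-30,"y":0.8},{"x":-30,"y":0.8},{"x":-30,"y":0.8},{"x":-30,"y":0.8},{"x":-30,"y":0.8},{"x":-30,"y":0.8},{"x":-30,"y":0.8},{"x":-30,"y":0.8}]'
python3 -m handwheel '[{"x":-30,"y":0.8},{"x":-30,"y":0.8},{"x":-30,"y":0.8},{"x":-30,"y":0.8},{"x":-30,"y":0.8},{"x":-30,"y":0.8},{"x":-30,"y":0.8},{"x":-30,"y":0.8},{"x":-30,"y":0.8},{"x":-30,"y":0.8},{"x":-30,"y":0.8},{"x":-30,"y":0.8},{"x":-30,"y":0.8},{"x":-15},{"x":-5},{},{}]'
cat > look.py <<'E'
from h import *
import sys
np.set_printoptions(precision=4,suppress=True)
s=env.sense(); cal=vision.calibration("wrist"); im=vision.camera("wrist"); cv2.imwrite(f"pics/{sys.argv[1]}.png",im)
print(s["clock"],s["ee_pos"],s["eef_rot"][:2].tolist() if 0 else np.degrees(np.arctan2(s["eef_rot"][1][1],s["eef_rot"][0][1])))
Z=dict(pivot_mid=.115,keeper_knob=.161,keeper_hinge=.141,basket_handle=.173,basket_center=.09,case_in=.005)
for q in sys.argv[2:]:
    for k in vision.mark_of("wrist",q)[:2]:
        print(q,np.round(k["xy"],1),round(k["confidence"],2),atz("wrist",k["xy"],Z[q],cal))
E
python3 look.py w1 keeper_knob keeper_hinge basket_handle basket_center
```

```text
1.25 [0.1677 0.5238 0.2055] 72.24653978862925schema error: expected keys x, y, z, rx, ry, rz, gripper
schema error: expected keys x, y, z, rx, ry, rz, gripper
```

View pics/w1.png

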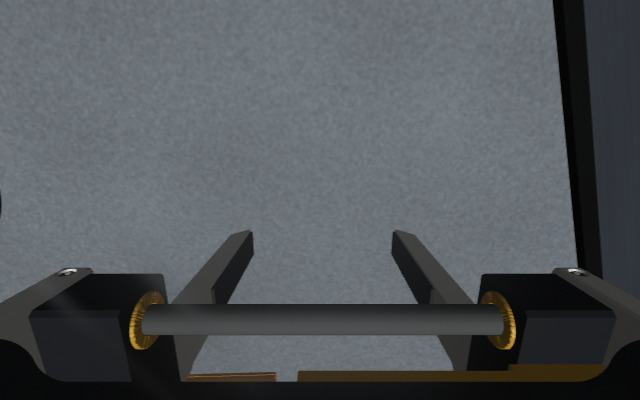

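The rows need every key, so both moves were refused. The wrist view shows only bare table between the fingertips, at (240,235) and (400,235). I'll retype the moves in full.

```bash
python3 -m handwheel '[{"x":0,"y":0,"z":-10,"rx":0,"ry":0,"rz":1.3,"gripper":1},{"x":0,"y":0,"z":-10,"rx":0,"ry":0,"rz":1.3,"gripper":1},{"x":0,"y":0,"z":-10,"rx":0,"ry":0,"rz":1.3,"gripper":1},{"x":0,"y":0,"z":-10,"rx":0,"ry":0,"rz":1.3,"gripper":1},{"x":0,"y":0,"z":-10,"rx":0,"ry":0,"rz":1.3,"gripper":1},{"x":0,"y":0,"z":-10,"rx":0,"ry":0,"rz":1.3,"gripper":1},{"x":0,"y":0,"z":-10,"rx":0,"ry":0,"rz":1.3,"gripper":1},{"x":0,"y":0,"z":-10,"rx":0,"ry":0,"rz":1.3,"gripper":1},{"x":-30,"y":0.8,"z":0,"rx":0,"ry":0,"rz":0,"gripper":1},{"x":-30,"y":0.8,"z":0,"rx":0,"ry":0,"rz":0,"gripper":1},{"x":-30,"y":0.8,"z":0,"rx":0,"ry":0,"rz":0,"gripper":1},{"x":-30,"y":0.8,"z":0,"rx":0,"ry":0,"rz":0,"gripper":1},{"x":-30,"y":0.8,"z":0,"rx":0,"ry":0,"rz":0,"gripper":1},{"x":-30,"y":0.8,"z":0,"rx":0,"ry":0,"rz":0,"gripper":1},{"x":-30,"y":0.8,"z":0,"rx":0,"ry":0,"rz":0,"gripper":1},{"x":-30,"y":0.8,"z":0,"rx":0,"ry":0,"rz":0,"gripper":1},{"x":-30,"y":0.8,"z":0,"rx":0,"ry":0,"rz":0,"gripper":1},{"x":-30,"y":0.8,"z":0,"rx":0,"ry":0,"rz":0,"gripper":1}]' &&
python3 -m handwheel '[{"x":-30,"y":0.8,"z":0,"rx":0,"ry":0,"rz":0,"gripper":1},{"x":-30,"y":0.8,"z":0,"rx":0,"ry":0,"rz":0,"gripper":1},{"x":-30,"y":0.8,"z":0,"rx":0,"ry":0,"rz":0,"gripper":1},{"x":-30,"y":0.8,"z":0,"rx":0,"ry":0,"rz":0,"gripper":1},{"x":-30,"y":0.8,"z":0,"rx":0,"ry":0,"rz":0,"gripper":1},{"x":-30,"y":0.8,"z":0,"rx":0,"ry":0,"rz":0,"gripper":1},{"x":-30,"y":0.8,"z":0,"rx":0,"ry":0,"rz":0,"gripper":1},{"x":-30,"y":0.8,"z":0,"rx":0,"ry":0,"rz":0,"gripper":1},{"x":-30,"y":0.8,"z":0,"rx":0,"ry":0,"rz":0,"gripper":1},{"x":-30,"y":0.8,"z":0,"rx":0,"ry":0,"rz":0,"gripper":1},{"x":-30,"y":0.8,"z":0,"rx":0,"ry":0,"rz":0,"gripper":1},{"x":-30,"y":0.8,"z":0,"rx":0,"ry":0,"rz":0,"gripper":1},{"x":-30,"y":0.8,"z":0,"rx":0,"ry":0,"rz":0,"gripper":1},{"x":-30,"y":0.8,"z":0,"rx":0,"ry":0,"rz":0,"gripper":1},{"x":-20,"y":0.8,"z":0,"rx":0,"ry":0,"rz":0,"gripper":1},{"x":-10,"y":0.8,"z":0,"rx":0,"ry":0,"rz":0,"gripper":1},{"x":0,"y":0,"z":0,"rx":0,"ry":0,"rz":0,"gripper":1}]'
python3 look.py w2 keeper_knob keeper_hinge basket_handle basket_center
```

```text
clock: 3.0
ee_pos: [0.2792, 0.2438, 0.2857]
eef_rot: [[-0.347, 0.938, 0.001], [0.938, 0.347, 0.0], [0.0, 0.001, -1.0]]
ft_force: [0.9, -0.1, -0.7]
width: 1.0
grasp_force: 0.0
clock: 4.42
ee_pos: [0.447, -0.174, 0.2847]
eef_rot: [[-0.344, 0.939, -0.001], [0.939, 0.344, 0.001], [0.001, -0.001, -1.0]]
ft_force: [-0.4, -0.2, -0.1]
width: 0.999
grasp_force: 0.0
4.4167 [ 0.447  -0.174   0.2847] 20.118964466732756
keeper_knob [300.8 217. ] 0.78 [ 0.4328 -0.2024  0.161 ]
keeper_hinge [351.9 224.9] 0.82 [ 0.4941 -0.1973  0.141 ]
keeper_hinge [330.2 245.4] 0.16 [ 0.4791 -0.231   0.141 ]
basket_handle [335.1 289. ] 0.77 [ 0.4977 -0.2669  0.173 ]
basket_center [326.4 255.5] 0.81 [ 0.4885 -0.2677  0.09  ]
```

View pics/w2.png

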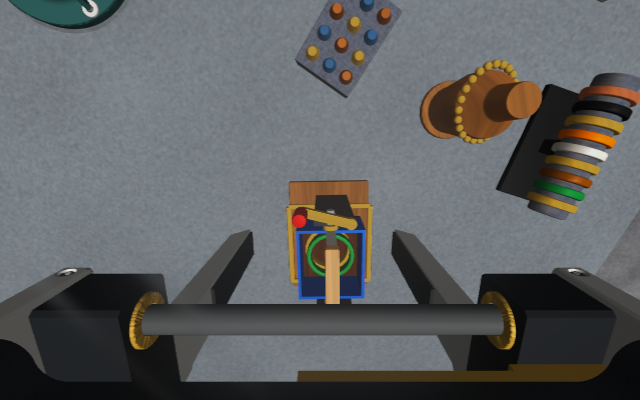

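The wrist view shows the knob at (300,220), the hinge at (352,225) and the handle along (333,250–303). The handle lies parallel to tool x. Next I go down over the knob with the gripper half open.

```bash
python3 -m handwheel '[{"x":-6,"y":-6.5,"z":0,"rx":0,"ry":0,"rz":0,"gripper":0.5},{"x":-6,"y":-6.5,"z":0,"rx":0,"ry":0,"rz":0,"gripper":0.5},{"x":-6,"y":-6.5,"z":10,"rx":0,"ry":0,"rz":0,"gripper":0.5},{"x":-6,"y":-6.5,"z":15,"rx":0,"ry":0,"rz":0,"gripper":0.5},{"x":0,"y":0,"z":15,"rx":0,"ry":0,"rz":0,"gripper":0.5},{"x":0,"y":0,"z":15,"rx":0,"ry":0,"rz":0,"gripper":0.5},{"x":0,"y":0,"z":10,"rx":0,"ry":0,"rz":0,"gripper":0.5},{"x":0,"y":0,"z":5,"rx":0,"ry":0,"rz":0,"gripper":0.5},{"x":0,"y":0,"z":0,"rx":0,"ry":0,"rz":0,"gripper":0.5}]' 10
python3 look.py w3 keeper_knob keeper_hinge basket_handle basket_center
```

```text
clock: 5.42
ee_pos: [0.4298, -0.204, 0.2138]
eef_rot: [[-0.346, 0.938, -0.002], [0.938, 0.346, 0.002], [0.002, -0.002, -1.0]]
ft_force: [-0.4, -0.1, -0.2]
width: 0.5
grasp_force: 0.0
5.4167 [ 0.4298 -0.204   0.2138] 20.22427077943467
keeper_knob [325.9 215.1] 0.74 [ 0.4324 -0.2001  0.161 ]
keeper_knob [492.2  91.6] 0.73 [ 0.5167 -0.064   0.161 ]
keeper_hinge [384.6 221.4] 0.61 [ 0.4882 -0.1927  0.141 ]
basket_handle [367.1 310.3] 0.62 [ 0.4962 -0.2668  0.173 ]
basket_center [352.6 263. ] 0.95 [ 0.4905 -0.2645  0.09  ]
```

View pics/w3.png

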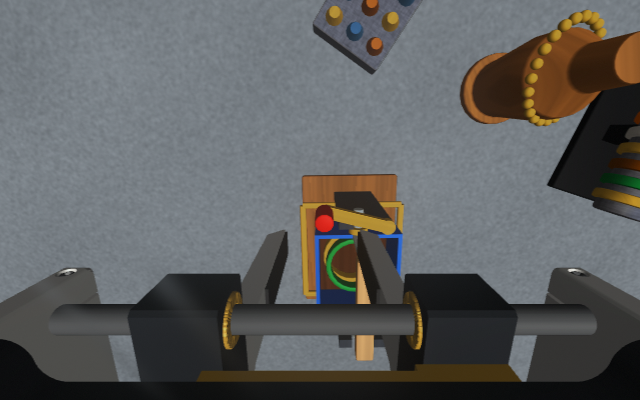

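The knob is at (325,217), between the two fingertips and in line with the TCP, so I go down and grip it.

```bash
python3 -m handwheel '[{"x":0,"y":1,"z":13,"rx":0,"ry":0,"rz":0,"gripper":0.5},{"x":0,"y":0,"z":13,"rx":0,"ry":0,"rz":0,"gripper":0.5},{"x":0,"y":0,"z":13,"rx":0,"ry":0,"rz":0,"gripper":0.5},{"x":0,"y":0,"z":12,"rx":0,"ry":0,"rz":0,"gripper":0.5},{"x":0,"y":0,"z":8,"rx":0,"ry":0,"rz":0,"gripper":0.5},{"x":0,"y":0,"z":3,"rx":0,"ry":0,"rz":0,"gripper":0.5},{"x":0,"y":0,"z":0,"rx":0,"ry":0,"rz":0,"gripper":0.5}]' 8
python3 -m handwheel '[{"x":0,"y":0,"z":0,"rx":0,"ry":0,"rz":0,"gripper":0.1},{"x":0,"y":0,"z":0,"rx":0,"ry":0,"rz":0,"gripper":0.1},{"x":0,"y":0,"z":0,"rx":0,"ry":0,"rz":0,"gripper":0.1},{"x":0,"y":0,"z":0,"rx":0,"ry":0,"rz":0,"gripper":0.1},{"x":0,"y":0,"z":0,"rx":0,"ry":0,"rz":0,"gripper":0.1},{"x":0,"y":0,"z":0,"rx":0,"ry":0,"rz":0,"gripper":0.1}]' 8
```

```text
clock: 6.25
ee_pos: [0.4313, -0.2036, 0.1528]
eef_rot: [[-0.346, 0.938, -0.001], [0.938, 0.346, 0.001], [0.001, -0.001, -1.0]]
ft_force: [-0.5, 0.0, -0.4]
width: 0.497
grasp_force: 0.0
clock: 6.75
ee_pos: [0.4312, -0.204, 0.1539]
eef_rot: [[-0.346, 0.938, -0.001], [0.938, 0.346, -0.001], [-0.0, -0.001, -1.0]]
ft_force: [-2.5, 0.5, 1.0]
width: 0.166
grasp_force: 8.0
```

```bash
python3 -m handwheel '[{"x":3.6,"y":1,"z":0,"rx":0,"ry":0,"rz":0,"gripper":0.1},{"x":3.6,"y":1.3,"z":0,"rx":0,"ry":0,"rz":0,"gripper":0.1},{"x":3.5,"y":1.6,"z":0,"rx":0,"ry":0,"rz":0,"gripper":0.1},{"x":3.4,"y":1.7,"z":0,"rx":0,"ry":0,"rz":0,"gripper":0.1},{"x":3.3,"y":2,"z":0,"rx":0,"ry":0,"rz":0,"gripper":0.1},{"x":3.2,"y":2,"z":0,"rx":0,"ry":0,"rz":0,"gripper":0.1},{"x":3,"y":2.4,"z":0,"rx":0,"ry":0,"rz":0,"gripper":0.1},{"x":2.9,"y":2.5,"z":0,"rx":0,"ry":0,"rz":0,"gripper":0.1},{"x":2.6,"y":2.7,"z":0,"rx":0,"ry":0,"rz":0,"gripper":0.1},{"x":2.6,"y":2.8,"z":0,"rx":0,"ry":0,"rz":0,"gripper":0.1}]'
python3 -m handwheel '[{"x":4.5,"y":6.1,"z":0,"rx":0,"ry":0,"rz":0,"gripper":0.1},{"x":3.7,"y":6.7,"z":0,"rx":0,"ry":0,"rz":0,"gripper":0.1},{"x":2.9,"y":7.1,"z":0,"rx":0,"ry":0,"rz":0,"gripper":0.1},{"x":1.9,"y":7.3,"z":0,"rx":0,"ry":0,"rz":0,"gripper":0.1},{"x":0.5,"y":4,"z":0,"rx":0,"ry":0,"rz":0,"gripper":0.1},{"x":0.5,"y":3.6,"z":0,"rx":0,"ry":0,"rz":0,"gripper":0.1},{"x":0,"y":0,"z":0,"rx":0,"ry":0,"rz":0,"gripper":0.1}]'
python3 look.py w4 keeper_knob basket_handle basket_center
```

```text
clock: 7.58
ee_pos: [0.4364, -0.1651, 0.1536]
eef_rot: [[-0.346, 0.938, -0.007], [0.938, 0.346, 0.003], [0.006, -0.005, -1.0]]
ft_force: [-10.7, 2.9, 7.9]
width: 0.167
grasp_force: 8.0
clock: 8.17
ee_pos: [0.4674, -0.1402, 0.153]
eef_rot: [[-0.347, 0.938, -0.001], [0.938, 0.347, 0.003], [0.003, 0.001, -1.0]]
ft_force: [-2.1, 5.9, 1.1]
width: 0.172
grasp_force: 8.0
8.1667 [ 0.4674 -0.1402  0.153 ] 20.328612819833836
keeper_knob [321.1 248.4] 0.82 [ 0.4678 -0.1411  0.161 ]
basket_center [299.9 335.7] 0.67 [ 0.4914 -0.2668  0.09  ]
```

View pics/w4.png

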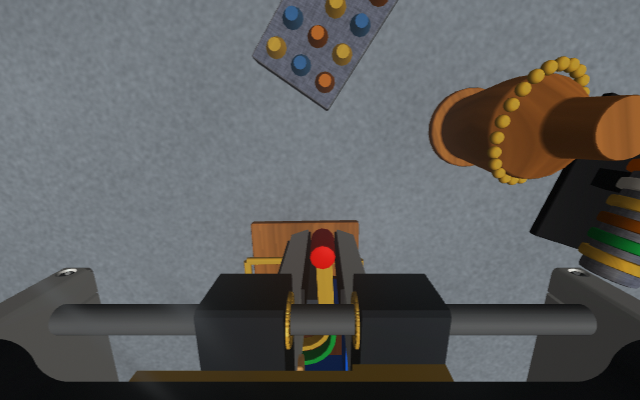

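The keeper now points along stand +y, with the knob at (323,255) between the pads. I'll release it, go up and measure the basket.

```bash
python3 -m handwheel '[{"x":0,"y":0,"z":0,"rx":0,"ry":0,"rz":0,"gripper":0.5},{"x":0,"y":0,"z":0,"rx":0,"ry":0,"rz":0,"gripper":0.5},{"x":0,"y":0,"z":0,"rx":0,"ry":0,"rz":0,"gripper":0.5},{"x":0,"y":0,"z":-10,"rx":0,"ry":0,"rz":0,"gripper":0.5},{"x":0,"y":0,"z":-20,"rx":0,"ry":0,"rz":0,"gripper":0.5},{"x":0,"y":0,"z":-25,"rx":0,"ry":0,"rz":0,"gripper":0.5},{"x":0,"y":0,"z":-25,"rx":0,"ry":0,"rz":0,"gripper":0.5},{"x":0,"y":0,"z":-25,"rx":0,"ry":0,"rz":0,"gripper":0.5},{"x":0,"y":0,"z":-20,"rx":0,"ry":0,"rz":0,"gripper":0.5},{"x":0,"y":0,"z":-10,"rx":0,"ry":0,"rz":0,"gripper":0.5},{"x":0,"y":0,"z":0,"rx":0,"ry":0,"rz":0,"gripper":0.5},{"x":0,"y":0,"z":0,"rx":0,"ry":0,"rz":0,"gripper":0.5}]'
python3 look.py w5 keeper_knob keeper_hinge basket_handle basket_center
python3 - <<'E'
from h import *
im=cv2.imread("pics/w5.png")[170:320,230:410]
cv2.imwrite("pics/w5c.png",cv2.resize(im,None,fx=4,fy=4,interpolation=cv2.INTER_CUBIC))
E
```

```text
clock: 9.37
ee_pos: [0.4674, -0.1422, 0.2886]
eef_rot: [[-0.346, 0.938, 0.001], [0.938, 0.346, -0.0], [-0.001, 0.001, -1.0]]
ft_force: [-0.5, -0.6, 0.2]
width: 0.499
grasp_force: 0.0
9.3667 [ 0.4674 -0.1422  0.2886] 20.240375501590993
keeper_knob [324.6 196.1] 0.8 [ 0.4704 -0.14    0.161 ]
basket_handle [309.1 304.8] 0.77 [ 0.4983 -0.2679  0.173 ]
basket_center [321.3 193.4] 0.15 [ 0.4714 -0.1539  0.09  ]
```

View pics/w5c.png

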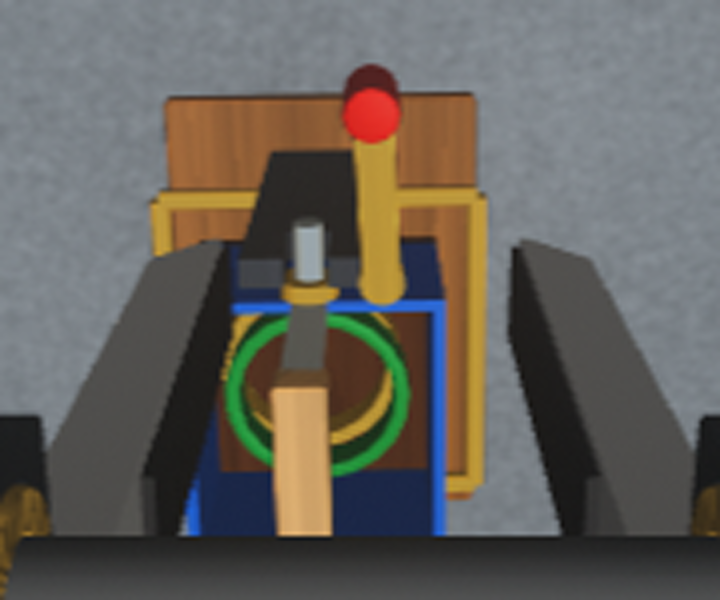

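The handle's near end is at crop (300,388), which is pixel (305,267). The pin at pixel (307,233) is clear of the keeper, and both bangles are inside.

```bash
python3 - <<'E'
from h import *
np.set_printoptions(precision=1,suppress=True)
s=env.sense(); R=np.array(s["eef_rot"]); t=np.array(s["ee_pos"])
px=lambda u,v:(230+u/4-.4,170+v/4-.4)
for n,u,v,z in [("handle end top",300,388,.18),("handle far",305,535,.18),("rimL",230,306,.12),("rimR",445,306,.12),("rimR far",440,535,.12),("rimL far",193,535,.12),("pin top end",308,222,.12),("pin top root",310,285,.12),("knob top",372,115,.177),("hinge",382,290,.145),("base L",168,98,.0),("base R",476,95,.0)]:
    p=atz("wrist",px(u,v),z); print(n,1e3*p,(R.T@(p-t)*1e3)[:2])
# top camera check
c="top";vision.camera(c)
for q in("basket_handle","keeper_hinge","keeper_knob"):
    for m in vision.mark_of(c,q)[:1]: p=atz(c,m["xy"],{"basket_handle":.173,"keeper_hinge":.141,"keeper_knob":.161}[q]);print(q,m["confidence"],1e3*p,(R.T@(p-t)*1e3)[:2])
E
```

```text
handle end top [ 474.6 -217.4  180. ] [-73.9 -18.6]
handle far [ 491.3 -260.7  180. ] [-120.3  -17.9]
rimL [ 450.1 -228.2  120. ] [-75.8 -45.1]
rimR [ 516.1 -203.8  120. ] [-75.6  25.3]
rimR far [ 545.6 -284.2  120. ] [-161.3   25.1]
rimL far [ 465.3 -314.   120. ] [-161.5  -60.6]
pin top end [ 464.4 -192.   120. ] [-46.6 -19.2]
pin top root [ 472.2 -212.2  120. ] [-68.3 -18.8]
knob top [ 466.5 -138.4  177. ] [3.  1.2]
hinge [ 491.  -195.9  145. ] [-59.5   4.3]
base L [ 398.7 -202.5    0. ] [-34.  -84.2]
base R [ 519.5 -156.4    0. ] [-32.6  45.1]
keeper_knob 0.75 [ 462.8 -145.6  161. ] [-2.5 -4.7]
```

Handle, pin and rim agree: the basket is level and lies at tool (-125, -19). I'll go over it, then down.

```bash
python3 -m handwheel '[{"x":-15,"y":-2,"z":0,"rx":0,"ry":0,"rz":0,"gripper":0.5},{"x":-20,"y":-3,"z":0,"rx":0,"ry":0,"rz":0,"gripper":0.5},{"x":-20,"y":-3,"z":0,"rx":0,"ry":0,"rz":0,"gripper":0.5},{"x":-20,"y":-3,"z":0,"rx":0,"ry":0,"rz":0,"gripper":0.5},{"x":-20,"y":-3,"z":0,"rx":0,"ry":0,"rz":0,"gripper":0.5},{"x":-20,"y":-3,"z":0,"rx":0,"ry":0,"rz":0,"gripper":0.5},{"x":-10,"y":-2,"z":5,"rx":0,"ry":0,"rz":0,"gripper":0.5},{"x":0,"y":0,"z":15,"rx":0,"ry":0,"rz":0,"gripper":0.5},{"x":0,"y":0,"z":20,"rx":0,"ry":0,"rz":0,"gripper":0.5},{"x":0,"y":0,"z":20,"rx":0,"ry":0,"rz":0,"gripper":0.5},{"x":0,"y":0,"z":20,"rx":0,"ry":0,"rz":0,"gripper":0.5},{"x":0,"y":0,"z":10,"rx":0,"ry":0,"rz":0,"gripper":0.5},{"x":0,"y":0,"z":0,"rx":0,"ry":0,"rz":0,"gripper":0.5}]'
python3 look.py w6 keeper_knob
python3 - <<'E'
from h import *
vision.camera("scene"); im=cv2.imread("pics/w6.png")
s=vision.camera("scene")[70:190,180:330]
cv2.imwrite("pics/c6.png",np.hstack([cv2.resize(im[180:340,210:430],(412,300)),cv2.resize(s,(375,300))]))
E
```

```text
clock: 10.9
ee_pos: [0.4912, -0.2651, 0.1948]
eef_rot: [[-0.346, 0.938, -0.005], [0.938, 0.346, 0.004], [0.005, -0.004, -1.0]]
ft_force: [-0.3, 0.6, 0.2]
width: 0.503
grasp_force: 0.0
10.9 [ 0.4912 -0.2651  0.1948] 20.239577668236816
keeper_knob [353.5  50.2] 0.92 [ 0.4682 -0.1399  0.161 ]
```

View pics/c6.png

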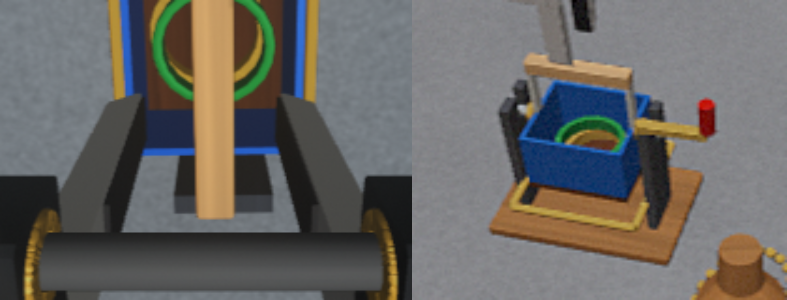

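The handle is centred between the fingers at crop (214,150), and the keeper is open. I go down and grip.

```bash
python3 -m handwheel '[{"x":0,"y":0.5,"z":12,"rx":0,"ry":0,"rz":0,"gripper":0.5},{"x":0,"y":0,"z":12,"rx":0,"ry":0,"rz":0,"gripper":0.5},{"x":0,"y":0,"z":10,"rx":0,"ry":0,"rz":0,"gripper":0.5},{"x":0,"y":0,"z":6,"rx":0,"ry":0,"rz":0,"gripper":0.5},{"x":0,"y":0,"z":2,"rx":0,"ry":0,"rz":0,"gripper":0.5},{"x":0,"y":0,"z":0,"rx":0,"ry":0,"rz":0,"gripper":0.5},{"x":0,"y":0,"z":0,"rx":0,"ry":0,"rz":0,"gripper":0.3},{"x":0,"y":0,"z":0,"rx":0,"ry":0,"rz":0,"gripper":0.24},{"x":0,"y":0,"z":0,"rx":0,"ry":0,"rz":0,"gripper":0.22},{"x":0,"y":0,"z":0,"rx":0,"ry":0,"rz":0,"gripper":0.2},{"x":0,"y":0,"z":0,"rx":0,"ry":0,"rz":0,"gripper":0.19},{"x":0,"y":0,"z":0,"rx":0,"ry":0,"rz":0,"gripper":0.18},{"x":0,"y":0,"z":0,"rx":0,"ry":0,"rz":0,"gripper":0.17},{"x":0,"y":0,"z":0,"rx":0,"ry":0,"rz":0,"gripper":0.1},{"x":0,"y":0,"z":0,"rx":0,"ry":0,"rz":0,"gripper":0.1},{"x":0,"y":0,"z":0,"rx":0,"ry":0,"rz":0,"gripper":0.1}]' 25
```

```text
clock: 12.43
ee_pos: [0.4931, -0.2657, 0.1566]
eef_rot: [[-0.346, 0.938, 0.0], [0.938, 0.346, -0.0], [-0.0, 0.0, -1.0]]
ft_force: [-0.1, 0.2, -0.1]
width: 0.165
grasp_force: 25.0
```

```bash
python3 -m handwheel '[{"x":0,"y":0,"z":-1,"rx":0,"ry":0,"rz":0,"gripper":0.1},{"x":0,"y":0,"z":-1,"rx":0,"ry":0,"rz":0,"gripper":0.1},{"x":0,"y":0,"z":-2,"rx":0,"ry":0,"rz":0,"gripper":0.1},{"x":0,"y":0,"z":-1,"rx":0,"ry":0,"rz":0,"gripper":0.1},{"x":0,"y":0,"z":0,"rx":0,"ry":0,"rz":0,"gripper":0.1},{"x":0,"y":0,"z":0,"rx":0,"ry":0,"rz":0,"gripper":0.1}]'
python3 - <<'E'
from h import *
s=env.sense();print(s["ft_force"],s["wrist_torque"],s["ee_pos"])
E
```

```text
clock: 12.93
ee_pos: [0.493, -0.2655, 0.161]
eef_rot: [[-0.346, 0.938, -0.001], [0.938, 0.346, 0.001], [0.001, -0.0, -1.0]]
ft_force: [-0.1, 0.1, -4.5]
width: 0.165
grasp_force: 25.0
[-0.06172107  0.08249068 -4.53744886] [-0.08347053  0.02775911  0.00908553] [ 0.49302232 -0.26547875  0.16104368]
```

The full weight (4.5 N) is carried with no side force, so I lift straight up.

```bash
python3 -m handwheel '[{"x":0,"y":0,"z":-2,"rx":0,"ry":0,"rz":0,"gripper":0.1},{"x":0,"y":0,"z":-4,"rx":0,"ry":0,"rz":0,"gripper":0.1},{"x":0,"y":0,"z":-6,"rx":0,"ry":0,"rz":0,"gripper":0.1},{"x":0,"y":0,"z":-8,"rx":0,"ry":0,"rz":0,"gripper":0.1},{"x":0,"y":0,"z":-10,"rx":0,"ry":0,"rz":0,"gripper":0.1},{"x":0,"y":0,"z":-10,"rx":0,"ry":0,"rz":0,"gripper":0.1},{"x":0,"y":0,"z":-10,"rx":0,"ry":0,"rz":0,"gripper":0.1},{"x":0,"y":0,"z":-10,"rx":0,"ry":0,"rz":0,"gripper":0.1},{"x":0,"y":0,"z":-10,"rx":0,"ry":0,"rz":0,"gripper":0.1},{"x":0,"y":0,"z":-10,"rx":0,"ry":0,"rz":0,"gripper":0.1},{"x":0,"y":0,"z":-10,"rx":0,"ry":0,"rz":0,"gripper":0.1},{"x":0,"y":0,"z":-10,"rx":0,"ry":0,"rz":0,"gripper":0.1},{"x":0,"y":0,"z":-10,"rx":0,"ry":0,"rz":0,"gripper":0.1},{"x":0,"y":0,"z":-10,"rx":0,"ry":0,"rz":0,"gripper":0.1},{"x":0,"y":0,"z":-10,"rx":0,"ry":0,"rz":0,"gripper":0.1},{"x":0,"y":0,"z":-8,"rx":0,"ry":0,"rz":0,"gripper":0.1},{"x":0,"y":0,"z":-5,"rx":0,"ry":0,"rz":0,"gripper":0.1},{"x":0,"y":0,"z":-2,"rx":0,"ry":0,"rz":0,"gripper":0.1},{"x":0,"y":0,"z":0,"rx":0,"ry":0,"rz":0,"gripper":0.1}]'
python3 - <<'E'
from h import *
s=env.sense();t=np.array(s["ee_pos"]);R=np.array(s["eef_rot"])
print(s["ft_force"],R.T@(np.array([.482,.237,t[2]])-t)*1e3)
E
```

```text
clock: 14.52
ee_pos: [0.4933, -0.2657, 0.307]
eef_rot: [[-0.346, 0.938, 0.001], [0.938, 0.346, -0.0], [-0.001, 0.001, -1.0]]
ft_force: [0.2, 0.7, -5.1]
width: 0.171
grasp_force: 25.0
[ 0.16892273  0.65406903 -5.09430956] [ 4.75558075e+02  1.63416536e+02 -1.89310359e-01]
```

```bash
python3 -m handwheel '[{"x":2,"y":0,"z":0,"rx":0,"ry":0,"rz":0,"gripper":0.1},{"x":4,"y":0,"z":0,"rx":0,"ry":0,"rz":0,"gripper":0.1},{"x":6,"y":1,"z":0,"rx":0,"ry":0,"rz":0,"gripper":0.1},{"x":8,"y":2,"z":0,"rx":0,"ry":0,"rz":0,"gripper":0.1},{"x":10,"y":2,"z":0,"rx":0,"ry":0,"rz":0,"gripper":0.1},{"x":12,"y":3,"z":0,"rx":0,"ry":0,"rz":0,"gripper":0.1},{"x":14,"y":3,"z":0,"rx":0,"ry":0,"rz":0,"gripper":0.1},{"x":15,"y":3,"z":0,"rx":0,"ry":0,"rz":0,"gripper":0.1},{"x":15,"y":3,"z":0,"rx":0,"ry":0,"rz":0,"gripper":0.1},{"x":15,"y":3,"z":0,"rx":0,"ry":0,"rz":0,"gripper":0.1},{"x":15,"y":3,"z":0,"rx":0,"ry":0,"rz":0,"gripper":0.1},{"x":15,"y":3,"z":0,"rx":0,"ry":0,"rz":0,"gripper":0.1},{"x":15,"y":3,"z":0,"rx":0,"ry":0,"rz":0,"gripper":0.1},{"x":15,"y":3,"z":0,"rx":0,"ry":0,"rz":0,"gripper":0.1},{"x":15,"y":3,"z":0,"rx":0,"ry":0,"rz":0,"gripper":0.1},{"x":15,"y":4,"z":0,"rx":0,"ry":0,"rz":0,"gripper":0.1},{"x":15,"y":4,"z":0,"rx":0,"ry":0,"rz":0,"gripper":0.1},{"x":15,"y":4,"z":0,"rx":0,"ry":0,"rz":0,"gripper":0.1},{"x":15,"y":4,"z":0,"rx":0,"ry":0,"rz":0,"gripper":0.1},{"x":15,"y":4,"z":0,"rx":0,"ry":0,"rz":0,"gripper":0.1}]'
python3 -m handwheel '[{"x":14,"y":4,"z":0,"rx":0,"ry":0,"rz":0,"gripper":0.1},{"x":13,"y":4,"z":0,"rx":0,"ry":0,"rz":0,"gripper":0.1},{"x":11,"y":4,"z":0,"rx":0,"ry":0,"rz":0,"gripper":0.1},{"x":9,"y":3,"z":0,"rx":0,"ry":0,"rz":0,"gripper":0.1},{"x":7,"y":3,"z":0,"rx":0,"ry":0,"rz":0,"gripper":0.1},{"x":5,"y":2,"z":0,"rx":0,"ry":0,"rz":0,"gripper":0.1},{"x":3,"y":1,"z":0,"rx":0,"ry":0,"rz":0,"gripper":0.1},{"x":0,"y":0,"z":0,"rx":0,"ry":0,"rz":0,"gripper":0.1}]'
python3 look.py w7 case_in
```

```text
clock: 16.18
ee_pos: [0.4572, -0.0094, 0.3067]
eef_rot: [[-0.347, 0.938, 0.001], [0.938, 0.347, 0.0], [-0.0, 0.001, -1.0]]
ft_force: [1.0, 0.2, -4.2]
width: 0.168
grasp_force: 25.0
clock: 16.85
ee_pos: [0.456, 0.0549, 0.3064]
eef_rot: [[-0.347, 0.938, -0.0], [0.938, 0.347, 0.0], [0.0, 0.0, -1.0]]
ft_force: [-0.3, 0.2, -4.8]
width: 0.169
grasp_force: 25.0
16.85 [0.456  0.0549 0.3064] 20.290325935945642
case_in [380.7  67.6] 0.68 [0.4848 0.2401 0.005 ]
```

View pics/w7.png

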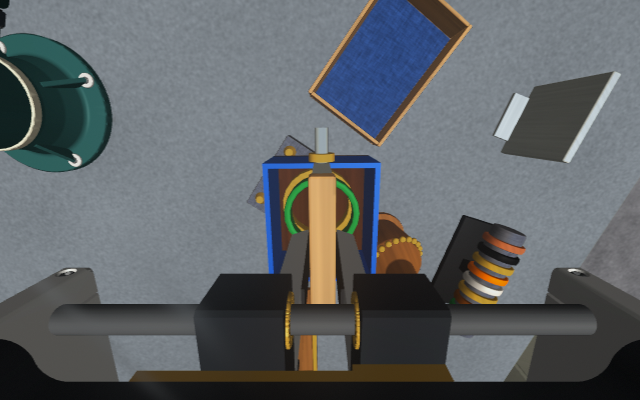

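The basket hangs level with both bangles inside. The case's outer rim corners are at (309,95), (380,145) and (471,26).

```bash
python3 - <<'E'
from h import *
np.set_printoptions(precision=1,suppress=True)
s=env.sense();t=np.array(s["ee_pos"]);R=np.array(s["eef_rot"])
a,b,c=[atz("wrist",p,.06)[:2]*1e3 for p in [(309,95),(380,145.5),(471.5,26)]]
print(a,b,c,"mid",(a+c)/2,"long",np.degrees(np.arctan2(*(c-b)[::-1])),np.linalg.norm(c-b),"short",np.degrees(np.arctan2(*(b-a)[::-1])),np.linalg.norm(b-a))
# basket pose: underside now
dz=t[2]-.1566
h=atz("wrist",(322,177),.18+dz); print("handle end rel tool",(R.T@(h-t)*1e3)[:2])
for p in[(263,164),(381,164)]: print("rim",(R.T@(atz("wrist",p,.12+dz)-t)*1e3)[:2])
for q in("scene","top"):
    vision.camera(q)
    o=vision.outline_of(q,"case_in")
    for k in o[:1]:
        cc=max(cv2.findContours(k["region"].astype(np.uint8),0,1)[0],key=cv2.contourArea)[:,0]
        P=np.array([atz(q,p,.06)[:2]*1e3 for p in cc],np.float32); print(q,k["confidence"],cv2.minAreaRect(P))
    print(q,[(m["confidence"],atz(q,m["xy"],.005)*1e3) for m in vision.mark_of(q,"case_in")[:1]])
E
```

```text
[398.5 158.7] [519.5 129.3] [571.5 314.1] mid [485.  236.4] long 74.2662573995229 192.01125209499867 short -13.680538331911842 124.52013346214557
handle end rel tool [48.5  0.6]
rim [ 48. -44.]
rim [48.1 45.1]
scene 0.56 ((502.33648681640625, 241.46978759765625), (204.75038146972656, 165.20803833007812), 74.02889251708984)
scene [(0.87, array([487.9, 242.2,   5. ]))]
top 0.15 ((491.9582214355469, -261.04901123046875), (130.3123016357422, 225.4688720703125), 21.163419723510742)
top []
```

```bash
python3 -m handwheel '[{"x":2,"y":1,"z":0,"rx":0,"ry":0,"rz":0,"gripper":0.1},{"x":4,"y":2,"z":0,"rx":0,"ry":0,"rz":0,"gripper":0.1},{"x":7,"y":4,"z":0,"rx":0,"ry":0,"rz":0,"gripper":0.1},{"x":10,"y":6,"z":0,"rx":0,"ry":0,"rz":0,"gripper":0.1},{"x":13,"y":7,"z":0,"rx":0,"ry":0,"rz":0,"gripper":0.1},{"x":14,"y":8,"z":0,"rx":0,"ry":0,"rz":0,"gripper":0.1},{"x":15,"y":8,"z":0,"rx":0,"ry":0,"rz":0,"gripper":0.1},{"x":15,"y":8,"z":0,"rx":0,"ry":0,"rz":0,"gripper":0.1},{"x":15,"y":8,"z":0,"rx":0,"ry":0,"rz":0,"gripper":0.1},{"x":14,"y":8,"z":0,"rx":0,"ry":0,"rz":0,"gripper":0.1},{"x":13,"y":7,"z":0,"rx":0,"ry":0,"rz":0,"gripper":0.1},{"x":12,"y":7,"z":0,"rx":0,"ry":0,"rz":0,"gripper":0.1},{"x":10,"y":6,"z":0,"rx":0,"ry":0,"rz":0,"gripper":0.1},{"x":8,"y":5,"z":0,"rx":0,"ry":0,"rz":0,"gripper":0.1},{"x":6,"y":4,"z":0,"rx":0,"ry":0,"rz":0,"gripper":0.1},{"x":4,"y":2,"z":0,"rx":0,"ry":0,"rz":0,"gripper":0.1},{"x":0,"y":0,"z":0,"rx":0,"ry":0,"rz":0,"gripper":0.1}]'
python3 -m handwheel '[{"x":0,"y":0,"z":0,"rx":0,"ry":0,"rz":0.3,"gripper":0.1},{"x":0,"y":0,"z":0,"rx":0,"ry":0,"rz":0.6,"gripper":0.1},{"x":0,"y":0,"z":0,"rx":0,"ry":0,"rz":0.9,"gripper":0.1},{"x":0,"y":0,"z":0,"rx":0,"ry":0,"rz":1,"gripper":0.1},{"x":0,"y":0,"z":0,"rx":0,"ry":0,"rz":1,"gripper":0.1},{"x":0,"y":0,"z":0,"rx":0,"ry":0,"rz":1,"gripper":0.1},{"x":0,"y":0,"z":0,"rx":0,"ry":0,"rz":0.9,"gripper":0.1},{"x":0,"y":0,"z":0,"rx":0,"ry":0,"rz":0.7,"gripper":0.1},{"x":0,"y":0,"z":0,"rx":0,"ry":0,"rz":0.4,"gripper":0.1},{"x":0,"y":0,"z":0,"rx":0,"ry":0,"rz":0.2,"gripper":0.1},{"x":0,"y":0,"z":0,"rx":0,"ry":0,"rz":0,"gripper":0.1},{"x":0,"y":0,"z":0,"rx":0,"ry":0,"rz":0,"gripper":0.1}]'
python3 - <<'E'
from h import *
s=env.sense();t=np.array(s["ee_pos"]);R=np.array(s["eef_rot"])
print(s["ft_force"],np.degrees(np.arctan2(R[1,0],R[0,0])),R.T@(np.array([.485,.2385,t[2]])-t)*1e3)
w=vision.camera("wrist"); c=vision.camera("scene")
for p in proj("wrist",[.485,.2385,.06]),: print(p)
cv2.imwrite("pics/c8.png",np.hstack([cv2.resize(w[60:340,180:480],(400,373)),cv2.resize(c[100:310,320:545],(400,373))]))
E
```

```text
clock: 18.67
ee_pos: [0.4855, 0.2386, 0.3063]
eef_rot: [[-0.347, 0.938, -0.0], [0.938, 0.347, 0.0], [0.0, -0.0, -1.0]]
ft_force: [-0.1, -0.0, -4.8]
width: 0.167
grasp_force: 25.0
clock: 19.67
ee_pos: [0.4854, 0.2374, 0.3066]
eef_rot: [[0.255, 0.967, 0.0], [0.967, -0.255, -0.0], [0.0, 0.0, -1.0]]
ft_force: [0.2, -0.3, -5.0]
width: 0.165
grasp_force: 25.0
[ 0.1658533  -0.27156287 -5.04434303] 75.2532706717092 [ 9.24967101e-01 -6.97573066e-01 -1.16483423e-04]
[321.19143273 178.06929009]
```

View pics/c8.png

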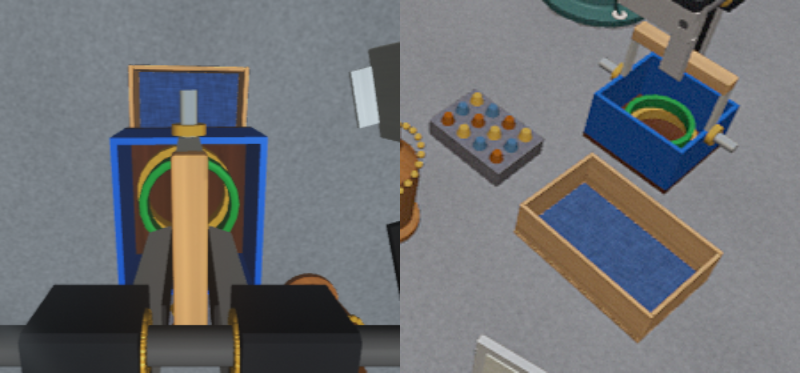

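The far case rim is at crop (129–249, 67), centred on column 189, the same as the basket. A quick numeric check follows as part of the descent.

```bash
python3 - <<'E'
from h import *
s=env.sense();t=np.array(s["ee_pos"]);R=np.array(s["eef_rot"])
for u in(129,249): print((R.T@(atz("wrist",(180+.75*u,60+.7507*67),.06)-t)*1e3)[:2])
E
python3 -m handwheel '[{"x":0,"y":0,"z":2,"rx":0,"ry":0,"rz":0,"gripper":0.1},{"x":0,"y":0,"z":4,"rx":0,"ry":0,"rz":0,"gripper":0.1},{"x":0,"y":0,"z":6,"rx":0,"ry":0,"rz":0,"gripper":0.1},{"x":0,"y":0,"z":8,"rx":0,"ry":0,"rz":0,"gripper":0.1},{"x":0,"y":0,"z":10,"rx":0,"ry":0,"rz":0,"gripper":0.1},{"x":0,"y":0,"z":10,"rx":0,"ry":0,"rz":0,"gripper":0.1},{"x":0,"y":0,"z":10,"rx":0,"ry":0,"rz":0,"gripper":0.1},{"x":0,"y":0,"z":10,"rx":0,"ry":0,"rz":0,"gripper":0.1},{"x":0,"y":0,"z":10,"rx":0,"ry":0,"rz":0,"gripper":0.1},{"x":0,"y":0,"z":10,"rx":0,"ry":0,"rz":0,"gripper":0.1},{"x":0,"y":0,"z":10,"rx":0,"ry":0,"rz":0,"gripper":0.1},{"x":0,"y":0,"z":8,"rx":0,"ry":0,"rz":0,"gripper":0.1},{"x":0,"y":0,"z":6,"rx":0,"ry":0,"rz":0,"gripper":0.1},{"x":0,"y":0,"z":4,"rx":0,"ry":0,"rz":0,"gripper":0.1},{"x":0,"y":0,"z":2,"rx":0,"ry":0,"rz":0,"gripper":0.1},{"x":0,"y":0,"z":0,"rx":0,"ry":0,"rz":0,"gripper":0.1}]'
python3 - <<'E'
from h import *
s=env.sense();t=np.array(s["ee_pos"]);R=np.array(s["eef_rot"]);print(t)
w=vision.camera("wrist"); c=vision.camera("scene")
cv2.imwrite("pics/c9.png",np.hstack([cv2.resize(w[60:340,180:480],(400,373)),cv2.resize(c[100:310,320:545],(400,373))]))
E
```

```text
[ 98.17082353 -63.86990579]
[98.26806148 64.12148043]
clock: 21.1
ee_pos: [0.4854, 0.2378, 0.1962]
eef_rot: [[0.255, 0.967, -0.0], [0.967, -0.255, -0.0], [-0.0, -0.0, -1.0]]
ft_force: [-0.3, -0.4, -5.3]
width: 0.165
grasp_force: 25.0
[0.48535459 0.23781879 0.1961706 ]
```

View pics/c9.png

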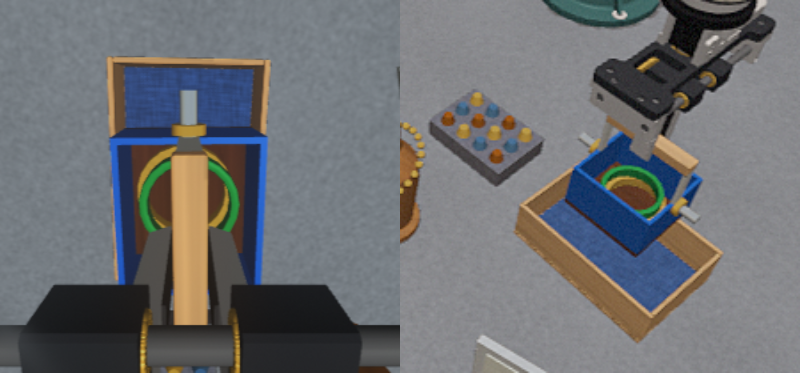

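The measured rim (98, ±64) matches the expected (98, ±65), so the basket is centred and level over the case. I continue down and slow near the floor.

```bash
python3 -m handwheel '[{"x":0,"y":0,"z":2,"rx":0,"ry":0,"rz":0,"gripper":0.1},{"x":0,"y":0,"z":5,"rx":0,"ry":0,"rz":0,"gripper":0.1},{"x":0,"y":0,"z":8,"rx":0,"ry":0,"rz":0,"gripper":0.1},{"x":0,"y":0,"z":10,"rx":0,"ry":0,"rz":0,"gripper":0.1},{"x":0,"y":0,"z":10,"rx":0,"ry":0,"rz":0,"gripper":0.1},{"x":0,"y":0,"z":10,"rx":0,"ry":0,"rz":0,"gripper":0.1},{"x":0,"y":0,"z":10,"rx":0,"ry":0,"rz":0,"gripper":0.1},{"x":0,"y":0,"z":10,"rx":0,"ry":0,"rz":0,"gripper":0.1},{"x":0,"y":0,"z":8,"rx":0,"ry":0,"rz":0,"gripper":0.1},{"x":0,"y":0,"z":6,"rx":0,"ry":0,"rz":0,"gripper":0.1},{"x":0,"y":0,"z":4,"rx":0,"ry":0,"rz":0,"gripper":0.1},{"x":0,"y":0,"z":2,"rx":0,"ry":0,"rz":0,"gripper":0.1},{"x":0,"y":0,"z":1,"rx":0,"ry":0,"rz":0,"gripper":0.1},{"x":0,"y":0,"z":1,"rx":0,"ry":0,"rz":0,"gripper":0.1},{"x":0,"y":0,"z":1,"rx":0,"ry":0,"rz":0,"gripper":0.1},{"x":0,"y":0,"z":0,"rx":0,"ry":0,"rz":0,"gripper":0.1}]'
python3 -m handwheel '[{"x":0,"y":0,"z":0.8,"rx":0,"ry":0,"rz":0,"gripper":0.1},{"x":0,"y":0,"z":0.8,"rx":0,"ry":0,"rz":0,"gripper":0.1},{"x":0,"y":0,"z":0.8,"rx":0,"ry":0,"rz":0,"gripper":0.1},{"x":0,"y":0,"z":0.8,"rx":0,"ry":0,"rz":0,"gripper":0.1},{"x":0,"y":0,"z":0,"rx":0,"ry":0,"rz":0,"gripper":0.1}]'
```

```text
clock: 22.53
ee_pos: [0.4856, 0.2379, 0.1088]
eef_rot: [[0.255, 0.967, 0.001], [0.967, -0.255, 0.0], [0.001, 0.001, -1.0]]
ft_force: [-0.3, -1.1, -4.8]
width: 0.169
grasp_force: 25.0
clock: 22.95
ee_pos: [0.4853, 0.2378, 0.1051]
eef_rot: [[0.255, 0.967, -0.0], [0.967, -0.255, -0.0], [-0.0, -0.0, -1.0]]
ft_force: [-0.8, -0.6, -5.8]
width: 0.165
grasp_force: 25.0
```

```bash
python3 -m handwheel '[{"x":0,"y":0,"z":0.6,"rx":0,"ry":0,"rz":0,"gripper":0.1},{"x":0,"y":0,"z":0.6,"rx":0,"ry":0,"rz":0,"gripper":0.1},{"x":0,"y":0,"z":0.6,"rx":0,"ry":0,"rz":0,"gripper":0.1},{"x":0,"y":0,"z":0,"rx":0,"ry":0,"rz":0,"gripper":0.1}]'
python3 -m handwheel '[{"x":0,"y":0,"z":0.5,"rx":0,"ry":0,"rz":0,"gripper":0.1},{"x":0,"y":0,"z":0.5,"rx":0,"ry":0,"rz":0,"gripper":0.1},{"x":0,"y":0,"z":0,"rx":0,"ry":0,"rz":0,"gripper":0.1}]'
```

```text
clock: 23.28
ee_pos: [0.4853, 0.2378, 0.1033]
eef_rot: [[0.255, 0.967, -0.0], [0.967, -0.255, 0.0], [-0.0, -0.0, -1.0]]
ft_force: [-0.5, -0.1, -5.0]
width: 0.167
grasp_force: 25.0
clock: 23.53
ee_pos: [0.4854, 0.2378, 0.1024]
eef_rot: [[0.255, 0.967, -0.0], [0.967, -0.255, 0.0], [-0.0, -0.0, -1.0]]
ft_force: [0.6, -0.9, -4.8]
width: 0.17
grasp_force: 25.0
```

```bash
python3 -m handwheel '[{"x":0,"y":0,"z":0.5,"rx":0,"ry":0,"rz":0,"gripper":0.1},{"x":0,"y":0,"z":0.5,"rx":0,"ry":0,"rz":0,"gripper":0.1},{"x":0,"y":0,"z":0,"rx":0,"ry":0,"rz":0,"gripper":0.1}]'
python3 -m handwheel '[{"x":0,"y":0,"z":0.5,"rx":0,"ry":0,"rz":0,"gripper":0.1},{"x":0,"y":0,"z":0,"rx":0,"ry":0,"rz":0,"gripper":0.1}]'
```

```text
clock: 23.78
ee_pos: [0.4855, 0.2379, 0.1021]
eef_rot: [[0.255, 0.967, 0.0], [0.967, -0.255, 0.0], [0.0, 0.0, -1.0]]
ft_force: [-0.1, 0.3, -2.1]
width: 0.168
grasp_force: 25.0
clock: 23.95
ee_pos: [0.4855, 0.2379, 0.1021]
eef_rot: [[0.255, 0.967, 0.001], [0.967, -0.255, 0.0], [0.001, 0.001, -1.0]]
ft_force: [-2.8, -0.5, 2.3]
width: 0.17
grasp_force: 25.0
```

The basket is standing on the floor. I open the gripper slowly and back off straight up.

```bash
python3 -m handwheel '[{"x":0,"y":0,"z":0,"rx":0,"ry":0,"rz":0,"gripper":0.2},{"x":0,"y":0,"z":0,"rx":0,"ry":0,"rz":0,"gripper":0.25},{"x":0,"y":0,"z":0,"rx":0,"ry":0,"rz":0,"gripper":0.35},{"x":0,"y":0,"z":0,"rx":0,"ry":0,"rz":0,"gripper":0.5},{"x":0,"y":0,"z":0,"rx":0,"ry":0,"rz":0,"gripper":0.5},{"x":0,"y":0,"z":0,"rx":0,"ry":0,"rz":0,"gripper":0.5},{"x":0,"y":0,"z":-5,"rx":0,"ry":0,"rz":0,"gripper":0.5},{"x":0,"y":0,"z":-10,"rx":0,"ry":0,"rz":0,"gripper":0.5},{"x":0,"y":0,"z":-20,"rx":0,"ry":0,"rz":0,"gripper":0.5},{"x":0,"y":0,"z":-25,"rx":0,"ry":0,"rz":0,"gripper":0.5},{"x":0,"y":0,"z":-25,"rx":0,"ry":0,"rz":0,"gripper":0.5},{"x":0,"y":0,"z":-25,"rx":0,"ry":0,"rz":0,"gripper":0.5},{"x":0,"y":0,"z":-25,"rx":0,"ry":0,"rz":0,"gripper":0.5},{"x":0,"y":0,"z":-25,"rx":0,"ry":0,"rz":0,"gripper":0.5},{"x":0,"y":0,"z":-15,"rx":0,"ry":0,"rz":0,"gripper":0.5},{"x":0,"y":0,"z":0,"rx":0,"ry":0,"rz":0,"gripper":0.5},{"x":0,"y":0,"z":0,"rx":0,"ry":0,"rz":0,"gripper":0.5}]'
python3 - <<'E'
from h import *
print(env.sense()["ft_force"])
w=vision.camera("wrist"); c=vision.camera("scene")
cv2.imwrite("pics/c10.png",np.hstack([cv2.resize(w[60:340,180:480],(360,336)),cv2.resize(c[70:310,200:510],(434,336))]))
E
```

```text
clock: 25.37
ee_pos: [0.4859, 0.238, 0.2776]
eef_rot: [[0.255, 0.967, 0.003], [0.967, -0.255, 0.001], [0.002, 0.003, -1.0]]
ft_force: [-1.2, 1.0, -0.1]
width: 0.501
grasp_force: 0.0
[-1.16163924  1.03636491 -0.05075591]
```

View pics/c10.png

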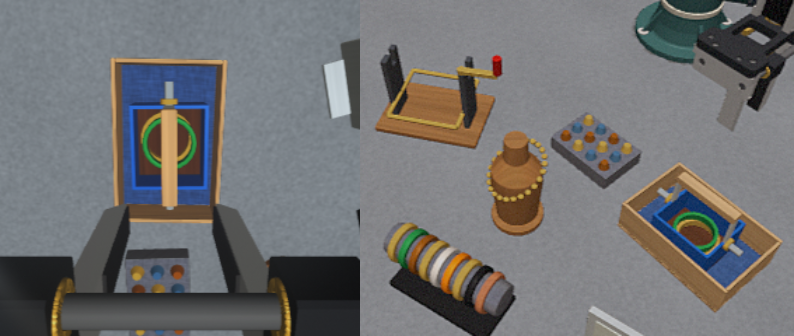

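The basket stands upright and centred in the case at crop (170,145), pins along the long side and both bangles inside. The keeper is still open at (480,70), and the other things have not moved.

```bash
python3 -c "
from cell import env
print(env.finish_job())"
```

```text
the job is handed in; nothing more can be done
None
```

The job is handed in, at about 25 s on the clock: the keeper is open, the basket stands upright in the case with both bangles inside, and the last pictures show nothing else moved (the frame was only partly in view).

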